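Tuck the screen plate under the exposure case's flap and hold it flat

ROBOT

A 7-joint arm with a two-finger parallel gripper is mounted at the origin on the work surface. World frame = base frame: x ahead of the robot, y to its left, z up, the work surface at z = 0. Lengths are in m, angles in rad, forces in N, time in s.
With the tool pointing down it reaches from about 0.4 to 0.85 m from the base axis. Payload 4.5 kg.
Tool frame: the origin (TCP) lies between the finger pads, 19 mm behind the fingertips; this is the grasp point; z points along the fingers, y is the line along which they close (so a half turn about z gives the same grasp; the last joint's range is limited). The gripper opens to 88 mm and grips with 3 to 60 N. Pads are 18 mm wide; open, the fingers measure 123 mm over their backs; the gripper's body (75 mm by 187 mm) begins 45 mm behind the grasp point.
Start: joints at [-1.262, 0.689, -0.195, 1.565, 0.157, 0.902, -0.215], TCP at [0.17, 0.602, 0.257] pointing down, gripper open.
Joint ranges: [-3.01, 3.01], [-0.46, 2.08], [-1.47, 1.51], [0.13, 2.56], [-1, 4.14], [0.04, 2.09], [-2.66, 2.66]. Speed limits (rad/s): [2.57, 2.57, 3.14, 3.14, 3.14, 3.14, 3.14].

INTERFACE

Orientations are given as a unit quaternion [x, y, z, w].
In Python, from plant import r, optics gives the robot as it stands.
- The arm moves only by the shell command python3 -m pendant 'ROWS' [OPENING] [FORCE]. ROWS is JSON, a list of rows, each a list of 6 numbers: the shift along the tool's x, y, z as a fraction of full scale, then the turn, a rotation vector about the tool's x, y, z as a fraction of full scale. A call has 1 to 5 rows; each row shifts and turns the commanded pose from where the row before left it, along the tool's axes as they then stand; what a row does not reach is not made up. Full scale, the value 1, is 0.025 m for a shift and pi rad for a turn. A row lasts 1/12 s, in which the tool goes at most 41.7 mm and 7.16 degrees, less where a joint would pass 70% of its speed; a pose out of reach is approached as far as the arm can. A call with a number of a shift or a turn outside -1 to 1 is refused whole. A call with a gripper value outside its range is refused whole. OPENING is the opening, from -1 (shut) to 1 (fully open), set as the call begins (- or left out, the last holds). The fingers move at their own pace and stop on an object; FORCE is the grip in N (left out, the last holds). Time passes only in rows, so rows that do not move let the fingers close. It gives the time, the measured TCP pose, the force, the opening and the grip force at its end, in the units of the state.
- r.get_state(): the state, without advancing time (a new reading comes with each control period).
- optics.snapshot(name): name is "side" or "top" or "wrist"; returns (picture, depth): 384x512x3 uint8, blue, green, red; 384x512 float32, m along the optical axis (not along the pixel's ray), 0 where there is no reading.
- optics.calibration(name): a dict with "vfov" (degrees; the focal length in pixels is half the picture's height over the tangent of half this angle, whatever the lens; pixels are square), "cx", "cy" (the principal point, pixels), "cam_to_world" (4x4, takes a point from camera to world coordinates); the wrist camera has in their place "tool_from_camera" (4x4, takes a point from camera to tool coordinates, whose origin is the TCP and whose axes are the flange's). Camera axes: x right, y up, looking along -z (the intrinsics and any distortion apply to the point x, -y, -z); pixel columns grow to the right and rows downward; lengths in m; the calibration is good to about 2 mm. A picture is of the moment at which its call begins: read the wrist's pose just before it. calibration takes no time and is no camera call.
- r.finish_job(): hands the job in; it is judged then, once.
The state is a dict: "clock": time; "q": joint angles; "qd": joint speeds; "joint_torque": joint torques, N m; "tool_pos": TCP position; "eef_rot": TCP orientation; "contact_force": force on the tool from outside, world axes, zero at the start; "moment": the same for the moment, N m; "opening": opening from 0.0 (shut) to 1.0 (fully open); "finger_force": force on a finger pad.
Only numpy, scipy, OpenCV 4.12 (cv2) and the standard library are available. Lean on these libraries where they do the work, as an engineer would, in place of code of your own. Each camera call takes 0.05 s, during which the arm holds its last target. There are 200 camera calls.

TASK

Lift the lid of the white exposure case open until it rests on its stop. Then pick up the orange screen plate by its black ridge, lay it in the case and tuck its blue edge at least half way under the blue retaining flap, square and centred, without lifting the flap. Finish still holding the plate, pressed flat and firmly (about 10 N, never hard) so that the sprung stage goes well down, with the lid left open and everything else on the bench left where it is.

Things in the scene. Friction and masses are not known exactly. Their poses are not given: they have to be found in the camera images.
- case: White open-topped case fixed to the bench, 200 (x) x 160 (y) x 46 mm tall, walls 6 mm. Origin: centre of its underside. x points from the handle side to the hinge side, z up. Inside lies a flat dark metal stage, x -92 to +80, y -68 to +68 mm, top 20 mm above the bench unpressed. A blue flap hangs over its hinge end; a grey back stop ends the pocket under it at x +84 mm.
- lid (a joint): Angle of the grey flat lid (200 x 160 x 6 mm) in rad: 0 shut, 1.75 resting on its stop just past upright. Stiff friction hinge: it stays wherever it is left and about 4 N at the handle moves it. May start slightly ajar, 0 to 0.25.
- lid_hinge (a point): Point on the lid's hinge axis, middle of the case's hinge side (case x +100, z 46.5 mm); the axis runs along the case's y.
- lid_handle (a point): Middle of the lid's black bow handle: round bar 10 mm thick, 100 mm long, along the case's y, held by two side arms 45 mm out from the lid's front edge, 245 mm from the hinge axis; 49.5 mm above the bench with the lid shut. Free space all round the bar between the arms: fingers can pinch it from above, and it can turn between them as the lid swings.
- flap (a joint): Angle of the blue retaining flap in rad: 0 at rest (level), positive when its free edge is lifted; above 0.12 counts as lifted. Light (50 g, weak spring), 50 mm long (case x +38 to +88), 120 mm wide (case y -60 to +60), 4 mm thick, hinged at its far end; underside 9 mm above the unpressed stage.
- flap_mouth (a point): Fixed point of the case on the level of the stage top, straight below the middle of the flap's free edge (case x +38, y 0, z 20 mm). The plate goes in from here along the case's +x.
- stage (a joint): How far the sprung stage is pressed down, m: 0 at rest, full travel 0.006. It starts to move at about 2.5 N, is 3 mm down at about 7 N, and reaches its bottom at about 11.5 N.
- plate: Orange screen plate, 90 (x) x 80 (y) x 4 mm, about 120 g, lying flat on the bench; the edge at its +x end has a blue band. Origin: centre of its underside, z up. A black grip ridge stands on it, 32 mm long along x (x -40 to -8), 14 mm thick along y, from the plate's top to 29 mm above its underside.
- plate_edge (a point): Middle of the plate's blue leading edge, at its underside (plate x +45, z 0 mm).
- plate_grip (a point): Middle of the black ridge, 26 mm above the plate's underside (plate x -24 mm): a good place for the TCP with the fingers closing along the plate's y, the tips then 3 mm above the plate.
- wash_bottle: Bystander: green wash bottle, 60 mm across, 150 mm tall. Origin: centre of its underside.
- tube_rack: Bystander: orange tube rack, 90 x 190 x 30 mm. Origin: centre of its underside.
- tip_box: Bystander: blue pipette-tip box, 85 x 120 x 53 mm. Origin: centre of its underside.
- beaker: Bystander: glass beaker, 70 mm across, 90 mm tall. Origin: centre of its underside.
- reagent_jar: Bystander: amber jar with red cap, 60 mm across, 75 mm tall. Origin: centre of its underside.
- petri_dish: Bystander: white culture dish, 90 mm across, 15 mm tall. Origin: centre of its underside.
- forceps: Bystander: steel forceps, 140 mm long, 8 mm high, lying flat. Origin: centre of its underside.
Mind the look-alikes: they are no part of the job. What is shaped like the plate but turquoise is not meant.

How it is judged:
By the outcome, as a careful person would: the job done as asked, in the order asked, and still so for the second after the job is handed in, while the arm keeps its last pose, push and grip.
It also fails if it takes over 64 s, if anything falls off the work surface, if the arm or the gripper's body presses on something with over 40 N, if the wrist force passes 120 N, or if a joint passes its speed limit or range.

## Working session

There is one attempt and no reset: what is moved stays moved. The work goes in short steps, Python scripts to look and compute and a shell command to move; the robot and the scene stay as the last step left them, time stands still between calls to the robot, and variables do not carry over. Pictures are saved under pics/ and viewed, at most 10 in all, crops included, and the job is handed in when it is done.

```bash
ls; mkdir -p pics
python3 - <<'E'
from plant import r, optics
import cv2,numpy as np
s=r.get_state();print(s)
for n in("top","side","wrist"):
    c=optics.calibration(n);print(n,{k:(np.round(v,4).tolist() if hasattr(v,'__len__') else v) for k,v in c.items()})
a={}
for n in("top","side"):
    p,d=optics.snapshot(n);cv2.imwrite(f"pics/{n}0.png",p);np.save(f"pics/{n}0.npy",d)
E
```

```text
pics
{'clock': 0.0, 'q': array([-1.2622181 ,  0.68999318, -0.19449724,  1.56635012,  0.15730548,
        0.90250943, -0.21513324]), 'qd': array([-0.00086042,  0.00023064,  0.00070275, -0.00051524, -0.0007148 ,
        0.00175791, -0.00165447]), 'joint_torque': array([-3.68116230e-05, -5.27561653e+01, -1.26698624e+00, -1.53426594e+01,
       -5.26627852e-02,  6.74439972e-03,  1.74921329e-04]), 'tool_pos': array([0.1694752 , 0.60095319, 0.25660223]), 'eef_rot': array([ 1.36936246e-01,  9.90579422e-01, -9.32871811e-04, -5.25066278e-05]), 'contact_force': array([-0.32405926, -0.65155965,  0.63599128]), 'moment': array([ 0.01380265, -0.07224677,  0.01430453]), 'finger_force': 0.0, 'opening': 1.0011254731507675}
top {'vfov': 45.3467743908404, 'cx': 256.2700615123879, 'cy': 197.71679164577804, 'cam_to_world': [[0.0177, 0.9962, -0.0851, 0.4453], [-0.9998, 0.0185, 0.0094, -0.0389], [0.011, 0.0849, 0.9963, 1.3246], [0.0, 0.0, 0.0, 1.0]]}
side {'vfov': 46.08872699341193, 'cx': 257.07071683454365, 'cy': 194.86849735693232, 'cam_to_world': [[0.7952, 0.445, -0.4118, 0.0939], [-0.6062, 0.5957, -0.527, -0.6571], [0.0108, 0.6687, 0.7434, 0.8904], [0.0, 0.0, 0.0, 1.0]]}
wrist {'vfov': 69.35106156721142, 'cx': 252.41168065003728, 'cy': 190.3082014013259, 'tool_from_camera': [[0.0011, 0.9669, 0.2553, 0.0648], [1.0, -0.0011, -0.0002, -0.001], [0.0001, 0.2553, -0.9669, -0.1274], [0.0, 0.0, 0.0, 1.0]]}
```

View pics/top0.png

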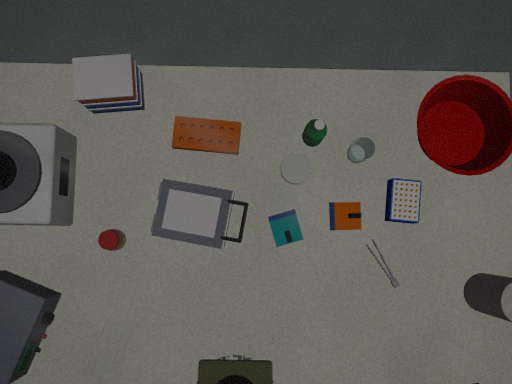

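View pics/side0.png

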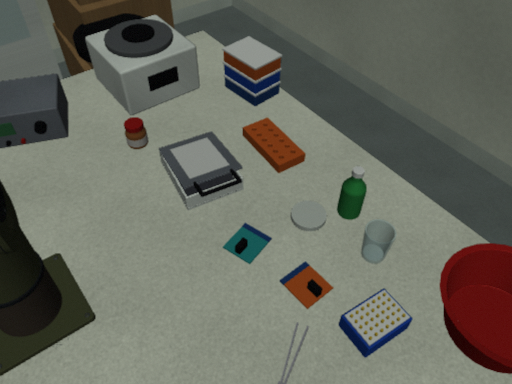

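The top view shows two plate-like items: orange at (346,216) with its blue band on the left and its black ridge at (354,215), and turquoise at (285,228). The orange one fits the description. The case is at (190,213) with its handle at (237,221), so its hinge side faces image left (+y). Next I'll check an enlarged crop and measure.

```bash
cat > h.py <<'E'
import numpy as np,cv2
from plant import r,optics
def K(n):
    c=optics.calibration(n);return 192/np.tan(np.radians(c["vfov"])/2),c["cx"],c["cy"],c
def pts(n,d,v,u,T=None):
    f,cx,cy,c=K(n);z=d[v,u];P=np.stack([(u-cx)/f*z,-(v-cy)/f*z,-z,np.ones_like(z)],-1)
    return (P@(c["cam_to_world"] if T is None else T).T)[...,:3]
def onplane(n,u,v,z0,T=None):
    f,cx,cy,c=K(n);T=np.array(c["cam_to_world"] if T is None else T)
    u,v=np.atleast_1d(u).astype(float),np.atleast_1d(v).astype(float)
    D=np.stack([(u-cx)/f,-(v-cy)/f,-np.ones_like(u)],-1)@T[:3,:3].T
    o=T[:3,3];return o+D*((z0-o[2])/D[:,2])[:,None]
def wristT():
    from scipy.spatial.transform import Rotation as R
    s=r.get_state();M=np.eye(4);M[:3,:3]=R.from_quat(s["eef_rot"]).as_matrix();M[:3,3]=s["tool_pos"]
    return M@optics.calibration("wrist")["tool_from_camera"]
E
python3 - <<'E'
from h import *
p=cv2.imread("pics/top0.png");d=np.load("pics/top0.npy")
cv2.imwrite("pics/crop0.png",cv2.resize(p[165:260,140:380],None,fx=3.3,fy=3.3,interpolation=cv2.INTER_CUBIC))
hsv=cv2.cvtColor(p,cv2.COLOR_BGR2HSV)
def box(m,z,name):
    v,u=np.nonzero(m);P=onplane("top",u,v,z)
    rc=cv2.minAreaRect(P[:,:2].astype(np.float32)*1000);print(name,len(u),"c",P.mean(0),rc,cv2.boxPoints(rc).round().tolist())
def sub(m,u0,u1,v0,v1):
    o=np.zeros_like(m);o[v0:v1,u0:u1]=m[v0:v1,u0:u1];return o
H,S,V=cv2.split(hsv)
ora=sub((H<20)&(S>120)&(V>60),320,372,195,240)
blu=sub((H>100)&(H<130)&(S>100)&(V>30),320,372,195,240)
dark=sub((V<45),335,372,205,228)
box(ora,.004,"orange");box(blu,.004,"blue");box(ora|blu|dark,.004,"plate");box(dark,.029,"ridge")
v,u=np.mgrid[170:255,145:255];P=pts("top",d,v,u).reshape(-1,3)
up=P[(P[:,2]>.03)];print(len(up),np.percentile(up[:,2],[1,25,50,75,99]))
hd=sub(V<50,222,255,190,250);vv,uu=np.nonzero(hd);hp=pts("top",d,vv,uu);print("handle pix",len(vv),uu.min(),uu.max(),vv.min(),vv.max(),np.median(hp,0))
lidm=P[(P[:,2]>.04)]
A=np.c_[lidm[:,:2],np.ones(len(lidm))];c,_,_,_=np.linalg.lstsq(A,lidm[:,2],rcond=None);print("plane",c,np.std(A@c-lidm[:,2]))
rc=cv2.minAreaRect(lidm[:,:2].astype(np.float32)*1000);print(rc,cv2.boxPoints(rc))
E
```

```text
orange 673 c [ 0.51154541 -0.31300229  0.004     ] ((511.7083435058594, -314.98175048828125), (77.82915496826172, 77.057861328125), 1.0603214502334595) [[472.0, -277.0], [474.0, -354.0], [551.0, -353.0], [550.0, -276.0]]
blue 114 c [ 0.50958157 -0.26896741  0.004     ] ((509.44439697265625, -269.19732666015625), (75.22246551513672, 12.239694595336914), 2.626645565032959) [[472.0, -265.0], [472.0, -277.0], [547.0, -274.0], [547.0, -261.0]]
plate 839 c [ 0.51135465 -0.30841414  0.004     ] ((511.57623291015625, -307.84442138671875), (77.82915496826172, 91.33497619628906), 1.0603214502334595) [[472.0, -263.0], [474.0, -354.0], [551.0, -353.0], [550.0, -261.0]]
ridge 52 c [ 0.51149569 -0.32989786  0.029     ] ((512.1468505859375, -329.71368408203125), (11.313806533813477, 31.327043533325195), 1.0397303104400635) [[506.0, -314.0], [507.0, -345.0], [518.0, -345.0], [518.0, -314.0]]
4588 [0.04533563 0.06082566 0.06925119 0.07738338 0.09352067]
handle pix 226 222 247 199 242 [ 0.48481937 -0.00883408  0.08920122]
plane [-0.21716139 -0.43589687  0.23823568] 0.10192879168689656
((503.2840576171875, 92.35787963867188), (278.20452880859375, 160.04742431640625), 80.44224548339844) [[401.2744   -31.5262  ]
 [559.10016  -58.100754]
 [605.2937   216.24196 ]
 [447.46796  242.81651 ]]
```

View pics/crop0.png

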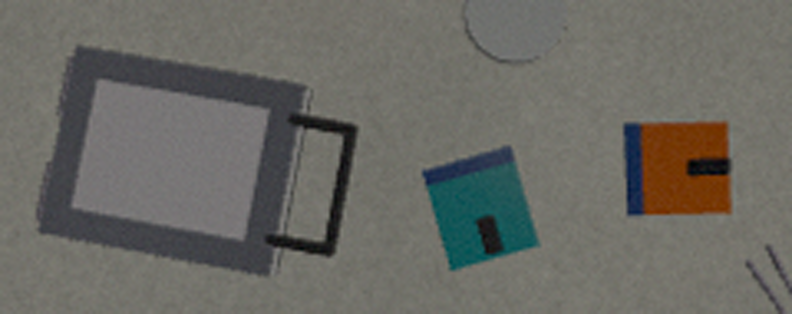

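The crop confirms it: the orange plate has its blue band on the left and its ridge on the right, and the turquoise one is the decoy. Next I'll fit the lid and handle robustly.

Run:
```python
from h import *
p=cv2.imread("pics/top0.png");d=np.load("pics/top0.npy")
v,u=np.mgrid[176:250,148:250];P=pts("top",d,v,u).reshape(-1,3);P=P[(P[:,2]>.035)&(P[:,2]<.12)]
Q=P
for i in range(6):
    A=np.c_[Q[:,:2],np.ones(len(Q))];c=np.linalg.lstsq(A,Q[:,2],rcond=None)[0]
    e=P@np.r_[c[:2],-1]+c[2];Q=P[abs(e)<.006 if i<4 else abs(e)<.004]
print("plane",c,len(P),len(Q),"tilt",np.arctan(np.hypot(*c[:2])),"dir",np.degrees(np.arctan2(-c[1],-c[0])))
def rect(Q):
    rc=cv2.minAreaRect(Q[:,:2].astype(np.float32)*1000);print(rc,cv2.boxPoints(rc).round(1).tolist())
rect(Q)
# bench height check
b=pts("top",d,*np.mgrid[255:300,150:250]).reshape(-1,3);print("bench z",np.median(b[:,2]))
# handle bar: pixels dark, bar side
V=cv2.cvtColor(p,cv2.COLOR_BGR2HSV)[...,2]
m=np.zeros_like(V,bool);m[195:246,224:252]=V[195:246,224:252]<55
vv,uu=np.nonzero(m);hp=pts("top",d,vv,uu);k=(hp[:,2]>.04)&(hp[:,2]<.14);hp=hp[k];print("handle",len(hp),np.median(hp,0))
rect(hp)
```

```text
plane [-0.02617282 -0.15148208  0.10058693] 4552 3961 tilt 0.15253244042822642 dir 80.19731290226134
((505.16156005859375, 103.7926254272461), (251.90155029296875, 159.9568328857422), 80.53619384765625) [[405.6000061035156, -7.300000190734863], [563.2999877929688, -33.599998474121094], [604.7999877929688, 214.89999389648438], [447.0, 241.1999969482422]]
bench z 0.0005489656510272445
handle 224 [ 0.48877353 -0.00904545  0.08922196]
((488.7928771972656, 8.377117156982422), (55.98637008666992, 109.2783432006836), 81.06216430664062) [[430.5, -10.800000190734863], [538.4000244140625, -27.799999237060547], [547.0999755859375, 27.5], [439.20001220703125, 44.5]]
```

```bash
cat >> h.py <<'E'
from scipy.spatial.transform import Rotation as R
def go(target,yaw=None):
    "shift left in tool axes in row units, and turn about tool z (fraction) to bring tool y to world yaw (deg)"
    s=r.get_state();M=R.from_quat(s["eef_rot"]).as_matrix()
    y=np.degrees(np.arctan2(M[1,1],M[0,1]));print("t",round(s["clock"],2),"pos",s["tool_pos"].round(4),"yaw",y.round(2),"tilt",M[:2,2].round(4),"F",s["contact_force"].round(1),"open",round(s["opening"],3),"ff",round(s["finger_force"],1))
    print("units",(M.T@(np.array(target)-s["tool_pos"])/.025).round(3),"turn z",None if yaw is None else (-(yaw-y)/180).round(4))
E
python3 -m pendant '[[0,0,0,0,0,-0.0344],[-0.66,-0.88,0,0,0,0],[-0.66,-0.88,0,0,0,0],[-0.66,-0.88,0,0,0,0],[-0.66,-0.88,0,0,0,0]]' -0.3 20
python3 -c "from h import *;go([.4857,-.0133,.2],80.5)"
```

```text
clock: 0.52
tool_pos: [0.2204, 0.5024, 0.257]
eef_rot: [0.083, 0.997, -0.0, -0.0]
contact_force: [0.5, -0.2, -0.1]
opening: 0.646
finger_force: 0.0
t 0.52 pos [0.2204 0.5024 0.257 ] yaw 80.47 tilt [-0.0002 -0.0009] F [ 0.5 -0.2 -0.1] open 0.646 ff 0.0
units [-13.882 -18.585   2.296] turn z -0.0002
```

```bash
python3 -m pendant '[[-0.7,-0.93,0,0,0,0],[-0.7,-0.93,0,0,0,0],[-0.7,-0.93,0,0,0,0],[-0.7,-0.93,0,0,0,0],[-0.7,-0.93,0,0,0,0]]' >/dev/null
python3 -m pendant '[[-0.7,-0.93,0,0,0,0],[-0.7,-0.93,0,0,0,0],[-0.7,-0.93,0,0,0,0],[-0.7,-0.93,0,0,0,0],[-0.7,-0.93,0,0,0,0]]' >/dev/null
python3 -m pendant '[[-0.7,-0.93,0,0,0,0],[-0.7,-0.93,0,0,0,0],[-0.7,-0.93,0,0,0,0],[-0.7,-0.93,0,0,0,0],[0,0,0,0,0,0]]' >/dev/null
python3 - <<'E'
from h import *
go([.4857,-.0133,.2],80.5)
T=wristT();p,d=optics.snapshot("wrist");cv2.imwrite("pics/w1.png",p);np.save("pics/w1.npy",d);np.save("pics/w1T.npy",T)
E
```

```text
t 1.77 pos [0.4096 0.1362 0.257 ] yaw 79.9 tilt [-0.0001 -0.0037] F [1.  0.8 0.3] open 0.349 ff 0.0
units [-4.043 -5.347  2.302] turn z -0.0033
```

View pics/w1.png

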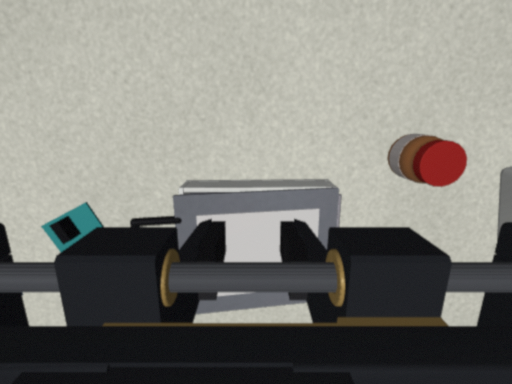

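The wrist view shows the lid centred below, the handle arm at (155,221), and the jar well clear at (435,160). I'll move on to the handle.

```bash
python3 -m pendant '[[-0.7,-0.92,0.3,0,0,-0.0033],[-0.7,-0.92,0.3,0,0,0],[-0.7,-0.92,0.3,0,0,0],[-0.7,-0.92,0.3,0,0,0],[-0.7,-0.92,0.3,0,0,0]]' >/dev/null
python3 -m pendant '[[-0.5,-0.7,0.8,0,0,0],[0,0,0,0,0,0]]' -0.4 >/dev/null
python3 - <<'E'
from h import *
go([.4857,-.0133,.087],80.5)
d0,T=None,wristT();p,d=optics.snapshot("wrist");v,u=np.mgrid[0:384,0:512];
P=pts("wrist",d,v,u,T);V=p.max(-1)
m=(V<60)&(d>0)&(P[...,2]>.06)&(P[...,2]<.12)&(abs(P[...,0]-.486)<.08)&(abs(P[...,1]+.013)<.06)
Q=P[m];print(len(Q),np.median(Q,0) if len(Q) else 0)
if len(Q)>5:
    ex=np.array([.165,.986]);a=(Q[:,:2]-[.4857,-.0133])@ex;b=(Q[:,:2]-[.4857,-.0133])@[-.986,.165]
    print("along x",np.percentile(a,[2,25,50,75,98]),"along y",np.percentile(b,[2,50,98]),"z",np.percentile(Q[:,2],[5,50,95]))
cv2.imwrite("pics/w2.png",p)
E
```

```text
t 2.4 pos [ 0.4858 -0.0082  0.1973] yaw 80.71 tilt [-0.0031 -0.0022] F [ 0.9  0.4 -1.1] open 0.302 ff 0.0
units [-0.042 -0.188  4.412] turn z 0.0012
1834 [ 0.46440744 -0.01071746  0.08974929]
along x [-0.00650951 -0.00351682 -0.00010792  0.01569051  0.0443239 ] along y [-0.05097685  0.02116451  0.0537816 ] z [0.08383514 0.08974929 0.09165776]
```

View pics/w2.png

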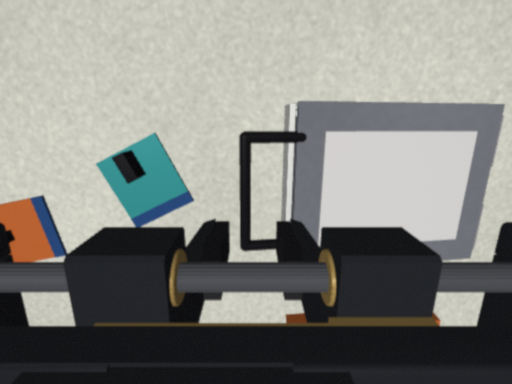

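The handle bar is at column 245, between the fingers, and measures within 1 mm of my estimate. I'll go down and grip.

```bash
python3 -m pendant '[[-0.04,-0.22,0.7,0,0,0],[0,0,0.9,0,0,0],[0,0,0.9,0,0,0],[0,0,0.9,0,0,0],[0,0,0.9,0,0,0]]'
python3 -m pendant '[[0,0,0,0,0,0],[0,0,0,0,0,0],[0,0,0,0,0,0],[0,0,0,0,0,0]]' -1 20
python3 -c "
from h import *
go([.4857,-.0133,.087],80.5)
# arc waypoints, (case x, z) of bar as function of angle
for t in np.linspace(.1525,1.76,21): print(round(t,3),(np.array([245*(np.cos(.1525)-np.cos(t))+3*(np.sin(t)-np.sin(.1525))*1, 245*(np.sin(t)-np.sin(.1525))+3*(np.cos(t)-np.cos(.1525))])/25).round(2))
"
```

```text
clock: 2.87
tool_pos: [0.4857, -0.0073, 0.0921]
eef_rot: [0.077, 0.997, 0.001, 0.0]
contact_force: [0.1, 0.4, 0.2]
opening: 0.305
finger_force: 0.0
clock: 3.2
tool_pos: [0.4834, -0.0139, 0.0933]
eef_rot: [0.08, 0.997, -0.004, -0.002]
contact_force: [-0.9, -11.4, -0.4]
opening: 0.105
finger_force: 20.0
t 3.2 pos [ 0.4834 -0.0139  0.0933] yaw 80.83 tilt [-0.0052 -0.007 ] F [ -0.9 -11.4  -0.4] open 0.105 ff 20.0
units [-0.09   0.042  0.252] turn z 0.0018
0.152 [0. 0.]
0.233 [0.16 0.77]
0.313 [0.38 1.53]
0.394 [0.66 2.26]
0.474 [1.   2.97]
0.554 [1.4  3.65]
0.635 [1.85 4.3 ]
0.715 [2.35 4.91]
0.796 [2.89 5.48]
0.876 [3.49 6.  ]
0.956 [4.12 6.47]
1.037 [4.78 6.89]
1.117 [5.48 7.25]
1.197 [6.2  7.56]
1.278 [6.95 7.81]
1.358 [7.72 8.  ]
1.438 [8.49 8.12]
1.519 [9.28 8.19]
1.599 [10.07  8.19]
1.68 [10.85  8.12]
1.76 [11.63  8.  ]
```

```bash
python3 -m pendant '[[0,0,-0.77,0,0,0],[0,0.17,-0.76,0,0,0],[0,0.28,-0.73,0,0,0],[0,0.34,-0.71,0,0,0],[0,0.4,-0.68,0,0,0]]'
python3 -c "from h import *;go([.4857,-.0133,.087],80.5)"
```

```text
clock: 3.62
tool_pos: [0.4895, 0.0219, 0.1858]
eef_rot: [0.077, 0.997, 0.001, -0.0]
contact_force: [1.4, 3.0, -7.2]
opening: 0.106
finger_force: 20.0
t 3.62 pos [0.4895 0.0219 0.1858] yaw 81.17 tilt [-0.0001  0.0019] F [ 1.4  3.  -7.2] open 0.106 ff 20.0
units [-0.069 -1.422  3.947] turn z 0.0037
```

```bash
python3 -m pendant '[[0,0.45,-0.65,0,0,0],[0,0.5,-0.61,0,0,0],[0,0.54,-0.57,0,0,0],[0,0.6,-0.52,0,0,0],[0,0.63,-0.47,0,0,0]]'
python3 -m pendant '[[0,0.66,-0.42,0,0,0],[0,0.7,-0.36,0,0,0],[0,0.72,-0.31,0,0,0],[0,0.75,-0.25,0,0,0],[0,0.77,-0.19,0,0,0]]'
python3 -c "from h import *;go([.4857,-.0133,.087],80.5)"
```

```text
clock: 4.03
tool_pos: [0.5007, 0.0892, 0.2563]
eef_rot: [0.077, 0.997, 0.001, 0.001]
contact_force: [4.7, 1.4, -9.7]
opening: 0.106
finger_force: 20.0
clock: 4.45
tool_pos: [0.5153, 0.1764, 0.2947]
eef_rot: [0.078, 0.997, -0.0, 0.002]
contact_force: [4.6, -2.6, -4.3]
opening: 0.105
finger_force: 20.0
t 4.45 pos [0.5153 0.1764 0.2947] yaw 81.1 tilt [ 0.0036 -0.0003] F [ 4.6 -2.6 -4.3] open 0.105 ff 20.0
units [ 0.027 -7.682  8.307] turn z 0.0033
```

```bash
python3 -m pendant '[[0,0.77,-0.12,0,0,0],[0,0.79,-0.07,0,0,0],[0,0.79,0,0,0,0],[0,0.7,0.06,0,0,0],[0,0.5,0.08,0,0,0]]'
python3 -m pendant '[[0,0.3,0.05,0,0,0],[0,0.2,0.04,0,0,0],[0,0,0,0,0,0]]'
python3 -c "from h import *;go([.4857,-.0133,.087],80.5)"
```

```text
clock: 4.87
tool_pos: [0.53, 0.2652, 0.2964]
eef_rot: [0.077, 0.997, 0.001, 0.003]
contact_force: [4.8, -2.0, 2.9]
opening: 0.107
finger_force: 20.0
clock: 5.12
tool_pos: [0.5308, 0.27, 0.2954]
eef_rot: [0.079, 0.997, -0.005, 0.001]
contact_force: [-2.1, -14.6, 19.0]
opening: 0.106
finger_force: 20.0
t 5.12 pos [0.5308 0.27   0.2954] yaw 80.9 tilt [ 0.002  -0.0105] F [ -2.1 -14.6  19. ] open 0.106 ff 20.0
units [  0.022 -11.391   8.452] turn z 0.0022
```

On the stop. I'll release and lift off.

```bash
python3 -m pendant '[[0,-0.1,-0.1,0,0,0],[0,-0.1,0,0,0,0],[0,0,0,0,0,0],[0,0,0,0,0,0]]' -0.3
python3 -m pendant '[[0,0,-0.7,0,0,0],[0,0,-0.7,0,0,0],[0,0,-0.7,0,0,0],[0,0,0,0,0,0]]'
python3 - <<'E'
from h import *
go([.5118,-.3315,.15],90.9)
p,d=optics.snapshot("side");cv2.imwrite("pics/s2.png",p);np.save("pics/s2.npy",d)
p,d=optics.snapshot("top");cv2.imwrite("pics/t2.png",p);np.save("pics/t2.npy",d)
E
```

```text
clock: 5.45
tool_pos: [0.5288, 0.2718, 0.2945]
eef_rot: [0.077, 0.997, 0.001, -0.0]
contact_force: [0.6, 0.3, -0.0]
opening: 0.345
finger_force: 0.0
clock: 5.78
tool_pos: [0.5306, 0.2727, 0.3496]
eef_rot: [0.077, 0.997, 0.002, 0.002]
contact_force: [0.3, 0.2, 0.5]
opening: 0.353
finger_force: 0.0
t 5.78 pos [0.5306 0.2727 0.3496] yaw 81.12 tilt [0.0045 0.0044] F [0.3 0.2 0.5] open 0.353 ff 0.0
units [ -2.958 -24.036   7.875] turn z -0.0543
```

View pics/s2.png

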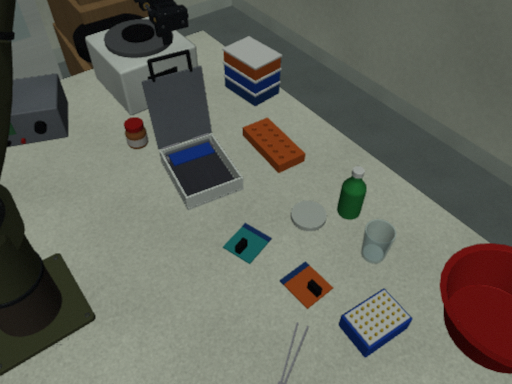

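The lid stands open on its own, with the blue flap visible at (190,153). I'm heading to the orange plate at (307,285).

```bash
for i in 1; do
python3 -m pendant '[[-0.12,-0.96,0,0,0,0],[-0.12,-0.96,0,0,0,0],[-0.12,-0.96,0,0,0,0],[-0.12,-0.96,0,0,0,0],[-0.12,-0.96,0,0,0,0]]' -0.1
python3 -m pendant '[[-0.12,-0.96,0,0,0,0],[-0.12,-0.96,0,0,0,0],[-0.12,-0.96,0,0,0,0],[-0.12,-0.96,0,0,0,0],[-0.12,-0.96,0,0,0,0]]'
python3 -m pendant '[[-0.12,-0.96,0.4,0,0,0],[-0.12,-0.96,0.4,0,0,0],[-0.12,-0.96,0.4,0,0,0],[-0.12,-0.96,0.4,0,0,0],[-0.12,-0.96,0.4,0,0,0]]'
python3 -m pendant '[[-0.12,-0.96,0.4,0,0,0],[-0.12,-0.96,0.4,0,0,0],[-0.12,-0.96,0.4,0,0,0],[-0.12,-0.96,0.4,0,0,0],[-0.12,-0.96,0.4,0,0,0]]'
done | grep -A1 -E "contact|clock"
python3 -c "from h import *;go([.5118,-.3315,.15],1.1);print(r.get_state()['q'])"
```

```text
clock: 6.3
tool_pos: [0.5249, 0.1487, 0.3449]
--
contact_force: [-0.4, 0.4, 0.2]
opening: 0.451
--
clock: 6.72
tool_pos: [0.5211, 0.0279, 0.345]
--
contact_force: [-0.1, -0.1, -0.9]
opening: 0.452
--
clock: 7.13
tool_pos: [0.5172, -0.0927, 0.2946]
--
contact_force: [0.4, 0.2, -0.5]
opening: 0.451
--
clock: 7.55
tool_pos: [0.5134, -0.2134, 0.2445]
--
contact_force: [1.3, -0.2, -0.6]
opening: 0.449
t 7.55 pos [ 0.5134 -0.2134  0.2445] yaw 81.09 tilt [-0.0024  0.0014] F [ 1.3 -0.2 -0.6] open 0.449 ff 0.0
units [-0.677 -4.683  3.775] turn z 0.4444
[ 0.48260556  0.622585   -0.28338822  1.78561098  0.23543271  0.76924716
  1.49442872]
```

```bash
{ python3 -m pendant '[[-0.13,-0.94,0.2,0,0,0],[-0.13,-0.94,0.2,0,0,0],[-0.13,-0.94,0.2,0,0,0],[-0.13,-0.94,0.2,0,0,0],[-0.13,-0.94,0.2,0,0,0]]'
python3 -m pendant '[[0,0,0.2,0,0,0.037],[0,0,0.2,0,0,0.037],[0,0,0.2,0,0,0.037],[0,0,0.2,0,0,0.037],[0,0,0.2,0,0,0.037]]'
python3 -m pendant '[[0,0,0.2,0,0,0.037],[0,0,0.2,0,0,0.037],[0,0,0.2,0,0,0.037],[0,0,0.2,0,0,0.037],[0,0,0.2,0,0,0.037]]'
python3 -m pendant '[[0,0,0,0,0,0.037],[0,0,0,0,0,0.037],[0,0,0,0,0,0]]'; } >/dev/null
python3 - <<'E'
from h import *
go([.5118,-.3315,.026],1.1)
T=wristT();p,d=optics.snapshot("wrist");cv2.imwrite("pics/w3.png",p)
H,S,V=cv2.split(cv2.cvtColor(p,cv2.COLOR_BGR2HSV))
ora=(H<20)&(S>120)&(V>60);blu=(H>100)&(H<130)&(S>100)&(V>30)
v,u=np.mgrid[0:384,0:512];P=pts("wrist",d,v,u,T)
ok=(d>0)&(P[...,2]<.012)&(P[...,2]>-.01)
for n,m in(("orange",ora&ok),("blue",blu&ok),("both",(ora|blu)&ok)):
    Q=onplane("wrist",u[m],v[m],.004,T);Q=Q[(abs(Q[:,0]-.51)<.06)&(abs(Q[:,1]+.31)<.08)]
    rc=cv2.minAreaRect((Q[:,:2]*1000).astype(np.float32));print(n,len(Q),rc,cv2.boxPoints(rc).round(1).tolist())
m=(V<50)&(d>0)&(P[...,2]>.024)&(P[...,2]<.036)&(abs(P[...,0]-.512)<.03)&(abs(P[...,1]+.33)<.03)
Q=P[m];print("ridge",len(Q),Q.mean(0) if len(Q) else 0);
if len(Q)>5:print(cv2.minAreaRect((Q[:,:2]*1000).astype(np.float32)))
E
```

```text
t 9.05 pos [ 0.5116 -0.3304  0.1698] yaw 1.0 tilt [-0.0027  0.0013] F [ 0.  -1.3  0.1] open 0.448 ff 0.0
units [-0.054  0.023  5.752] turn z -0.0006
orange 4707 ((512.1775512695312, -315.8089904785156), (78.82304382324219, 75.3544692993164), 2.420323610305786) [[471.20001220703125, -279.79998779296875], [474.3999938964844, -355.1000061035156], [553.0999755859375, -351.79998779296875], [550.0, -276.5]]
blue 906 ((509.98492431640625, -270.77581787109375), (77.77922821044922, 12.09949779510498), 2.4109413623809814) [[470.8999938964844, -266.3999938964844], [471.3999938964844, -278.5], [549.0999755859375, -275.20001220703125], [548.5999755859375, -263.1000061035156]]
both 5613 ((511.89337158203125, -309.085205078125), (78.82304382324219, 88.81404876708984), 2.420323610305786) [[470.6000061035156, -266.3999938964844], [474.3999938964844, -355.1000061035156], [553.0999755859375, -351.79998779296875], [549.4000244140625, -263.1000061035156]]
ridge 344 [ 0.51287279 -0.33156543  0.02903799]
((512.9127807617188, -332.02166748046875), (11.321270942687988, 30.288597106933594), 3.4784295558929443)
```

View pics/w3.png

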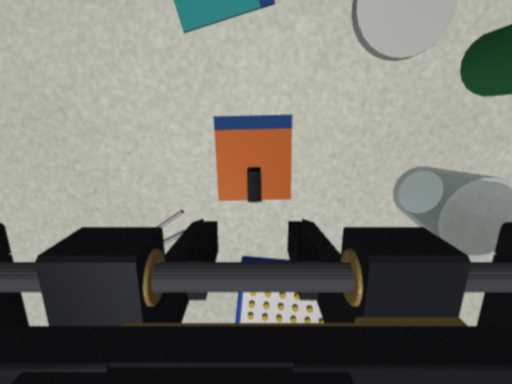

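The plate is straight ahead at (254,160) with its ridge at (254,185), and it reads a yaw of 92.4°. I'll go down on it.

```bash
python3 -m pendant '[[-0.1,0.05,0.9,0,0,-0.0078],[0,0,0.9,0,0,0],[0,0,0.9,0,0,0],[0,0,0.9,0,0,0],[0,0,0.9,0,0,0]]' >/dev/null
python3 -m pendant '[[0,0,0.5,0,0,0],[0,0,0,0,0,0],[0,0,0,0,0,0]]' >/dev/null
python3 -c "from h import *;go([.5129,-.3328,.027],2.4)"
```

```text
t 9.77 pos [ 0.5131 -0.3338  0.046 ] yaw 2.6 tilt [-0.001   0.0009] F [-0.4 -0.4  0.6] open 0.447 ff 0.0
units [ 0.039 -0.007  0.76 ] turn z 0.0011
```

```bash
python3 -m pendant '[[0.04,0,0.4,0,0,0],[0,0,0.34,0,0,0],[0,0,0,0,0,0]]' >/dev/null
python3 -c "from h import *;go([.5129,-.3328,.027],2.4)"
python3 -m pendant '[[0,0,0,0,0,0],[0,0,0,0,0,0],[0,0,0,0,0,0],[0,0,0,0,0,0]]' -1 35
python3 -c "from h import *;go([.5129,-.3328,.027],2.4)"
```

```text
t 10.02 pos [ 0.513  -0.3324  0.027 ] yaw 2.56 tilt [-0.001  0.001] F [ 0.3  0.1 -0.2] open 0.455 ff 0.0
units [-0.014 -0.007 -0.002] turn z 0.0009
clock: 10.35
tool_pos: [0.5137, -0.3331, 0.0283]
eef_rot: [0.691, 0.723, 0.0, 0.0]
contact_force: [0.1, -0.4, 1.2]
opening: 0.173
finger_force: 0.3
t 10.35 pos [ 0.5137 -0.3331  0.0283] yaw 2.53 tilt [ 0.0006 -0.0003] F [ 0.1 -0.4  1.2] open 0.173 ff 0.3
units [ 0.015 -0.03   0.051] turn z 0.0007
```

```bash
python3 -m pendant '[[0,0,0,0,0,0],[0,0,0,0,0,0],[0,0,-0.3,0,0,0],[0,0,-0.6,0,0,0],[0,0,-0.8,0,0,0]]'
python3 -m pendant '[[0,0,-0.8,0,0,0],[0,0,-0.8,0,0,0],[0,0,-0.7,0,0,0],[0,0,0,0,0,0]]' >/dev/null
python3 - <<'E'
from h import *
ex=np.array([np.cos(np.radians(80.5)),np.sin(np.radians(80.5))]);O=np.array([.5089,.1264])
g=O-.044*ex;go([*g,.13],-9.5)
# refine case from top picture: flap (blue), white rims
p=cv2.imread("pics/t2.png");d=np.load("pics/t2.npy")
H,S,V=cv2.split(cv2.cvtColor(p,cv2.COLOR_BGR2HSV))
blu=np.zeros_like(H,bool);blu[170:255,140:260]=((H>100)&(H<130)&(S>120)&(V>30))[170:255,140:260]
v,u=np.nonzero(blu);Q=onplane("top",u,v,.033)[:,:2]
ey=np.array([-ex[1],ex[0]])
a=(Q-O)@ex*1000;b=(Q-O)@ey*1000;print("flap n",len(u),"x",np.percentile(a,[1,50,99]),"y",np.percentile(b,[1,50,99]),cv2.minAreaRect((Q*1000).astype(np.float32)),"z",np.median(pts("top",d,v,u)[:,2]))
v,u=np.mgrid[165:260,140:260];P=pts("top",d,v,u).reshape(-1,3);P=P[abs(P[:,2]-.046)<.006]
a=(P[:,:2]-O)@ex*1000;b=(P[:,:2]-O)@ey*1000;k=(a<90)&(a>-115)&(abs(b)<95)
print("rim n",k.sum(),np.percentile(a[k],[1,99]),np.percentile(b[k],[1,99]),cv2.minAreaRect((P[k][:,:2]*1000).astype(np.float32)))
for s in(-1,1):
    kk=k&(abs(b-s*77)<7)&(a<80);f=np.polyfit(a[kk],b[kk],1);print("wall",s,kk.sum(),f)
kk=k&(abs(a+97)<7)&(abs(b)<65);print("front wall",np.polyfit(b[kk],a[kk],1))
cv2.imwrite("pics/t2c.png",cv2.resize(p[165:260,130:260],None,fx=4,fy=4,interpolation=cv2.INTER_CUBIC))
E
```

```text
clock: 10.77
tool_pos: [0.5126, -0.3324, 0.0705]
eef_rot: [0.691, 0.723, -0.0, -0.001]
contact_force: [0.1, 0.3, -1.2]
opening: 0.157
finger_force: 35.0
t 11.1 pos [ 0.5154 -0.3344  0.1324] yaw 2.51 tilt [ 0.0064 -0.0039] F [ 0.7  0.1 -1. ] open 0.157 ff 35.0
units [16.706  0.181  0.029] turn z 0.0667
flap n 717 x [35.88671148 58.91980862 81.67758392] y [-58.66266384   0.66579271  59.80460583] ((518.193115234375, 184.6805419921875), (46.4469108581543, 121.15432739257812), 80.51138305664062) z 0.03324656778298318
rim n 436 [-102.17554032   88.59162912] [-79.72904896  79.73261853] ((507.8167419433594, 119.98517608642578), (191.9602813720703, 160.0467987060547), 80.60391998291016)
wall -1 150 [-3.8956627e-03 -7.6541905e+01]
wall 1 146 [2.50221025e-03 7.68414249e+01]
front wall [ 2.01563395e-04 -9.94092259e+01]
```

View pics/t2c.png

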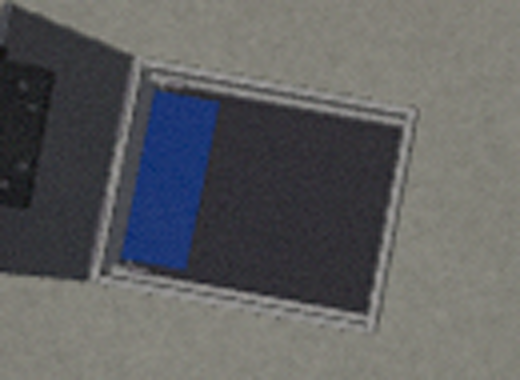

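The case fit is confirmed: the flap fills columns 125–215 of the crop, level, with its free edge toward image right. I'll carry the plate over.

```bash
{ python3 -m pendant '[[0.5,0,0,0,0,0.01],[0.8,0,0,0,0,0.01],[0.9,0.02,0,0,0,0.01],[0.9,0.1,0,0,0,0.01],[0.9,0.15,0,0,0,0.01]]'
python3 -m pendant '[[0.9,0.2,0,0,0,0.01],[0.9,0.2,0,0,0,0.006],[0.9,0.2,0,0,0,0],[0.9,0.2,0,0,0,0],[0.9,0.2,0,0,0,0]]'
python3 -m pendant '[[0.9,0.2,0,0,0,0],[0.9,0.2,0,0,0,0],[0.9,0.2,0,0,0,0],[0.9,0.2,0,0,0,0],[0.9,0.2,0,0,0,0]]'
python3 -m pendant '[[0.9,0.2,0,0,0,0],[0.4,0.1,0,0,0,0],[0,0,0,0,0,0],[0,0,0,0,0,0]]'; } | grep -E "clock|pos"
cat >> h.py <<'E'
ex=np.array([np.cos(np.radians(80.5)),np.sin(np.radians(80.5))]);ey=np.array([-ex[1],ex[0]]);O=np.array([.5086,.1246])+.0003*ey
def case(x,y=0): return O+x*ex+y*ey
E
python3 - <<'E'
from h import *
go([*case(-.044),.13],-9.5)
T=wristT();p,d=optics.snapshot("wrist");cv2.imwrite("pics/w4.png",p);np.save("pics/w4.npy",d);np.save("pics/w4T.npy",T)
E
```

```text
clock: 11.52
tool_pos: [0.5218, -0.2325, 0.1276]
clock: 11.93
tool_pos: [0.5642, -0.1248, 0.1276]
clock: 12.35
tool_pos: [0.607, -0.0178, 0.1275]
clock: 12.68
tool_pos: [0.6193, 0.0111, 0.1276]
t 12.68 pos [0.6193 0.0111 0.1276] yaw -9.33 tilt [-0.0009 -0.0009] F [-1.5  0.1 -1.4] open 0.155 ff 35.0
units [ 2.002 -5.121 -0.094] turn z 0.001
```

View pics/w4.png

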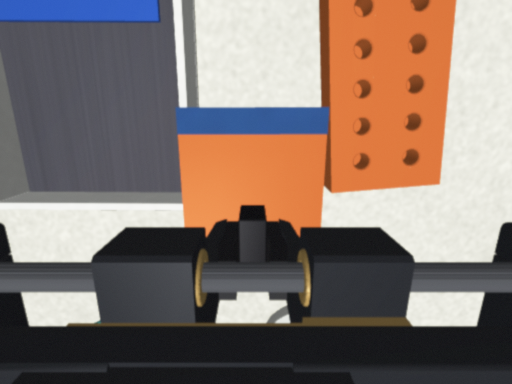

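The held plate is visible: its blue band runs along row 107–133, columns 178–329. I'm about 128 mm too far to the side, which is easy to correct. First I'll measure the plate in the tool frame.

Run:
```python
from h import *
p=cv2.imread("pics/w4.png");d=np.load("pics/w4.npy")
C=np.array(optics.calibration("wrist")["tool_from_camera"])
H,S,V=cv2.split(cv2.cvtColor(p,cv2.COLOR_BGR2HSV))
blu=(H>100)&(H<130)&(S>100)&(V>30);blu[:95]=0;blu[145:]=0;blu[:,:165]=0;blu[:,340:]=0
v,u=np.nonzero(blu);P=pts("wrist",d,v,u,C);print("depth plane z",np.median(P[:,2]),"slope",np.linalg.lstsq(np.c_[P[:,:2],np.ones(len(P))],P[:,2],rcond=None)[0])
z=.022
Q=onplane("wrist",u,v,z,C)*1000
print("edge x",np.percentile(Q[:,0],[1,99]),"y",np.percentile(Q[:,1],[1,99]))
cols=np.arange(185,323,3);top=[v[u==c].min()-.5 for c in cols];E=onplane("wrist",cols,top,z,C)*1000
f=np.polyfit(E[:,1],E[:,0],1);print("front edge x at y0",f[1],"tilt deg",np.degrees(np.arctan(f[0])))
ora=(H<20)&(S>120)&(V>60);L=[];Rr=[]
for row in range(140,205,4):
    c=np.nonzero(ora[row,150:326])[0]+150;L.append(onplane("wrist",c.min()-.5,row,z,C)[0]*1000);c2=np.nonzero(ora[row,250:328])[0]+250;Rr.append(onplane("wrist",c2.max()+.5,row,z,C)[0]*1000)
L=np.array(L);Rr=np.array(Rr)
for A in(L,Rr):
    g=np.polyfit(A[:,0],A[:,1],1);print("side y(x)",g,"deg",np.degrees(np.arctan(g[0])),A[:,1].round(1)[::4])
```

```text
depth plane z 0.023965588284321382 slope [-0.01756661 -0.01592572  0.02448316]
edge x [56.58353202 68.77481431] y [-38.75998702  38.83823834]
front edge x at y0 69.02696096194344 tilt deg -0.07436237059229323
side y(x) [-5.50349308e-03 -3.91263542e+01] deg -0.31532374249025946 [-39.4 -39.4 -39.5 -39.5 -39. ]
side y(x) [3.63329755e-02 3.93084092e+01] deg 2.080810859001517 [40.3 40.9 41.5 39.3 39.4]
```

The grip is square and centred, with the edge 69 mm ahead and the underside about 28 mm below the TCP. I'll position over the case.

```bash
{ python3 -m pendant '[[0.2,-0.6,0,0,0,0.001],[0.35,-0.9,0,0,0,0],[0.35,-0.9,0,0,0,0],[0.35,-0.9,0,0,0,0],[0.35,-0.9,0,0,0,0]]'
python3 -m pendant '[[0.3,-0.7,0.4,0,0,0],[0.1,-0.22,0.6,0,0,0],[0,0,0.6,0,0,0],[0,0,0,0,0,0],[0,0,0,0,0,0]]'; } | grep -E "clock|pos"
python3 - <<'E'
from h import *
go([*case(-.044),.055],-9.5)
T=wristT();p,d=optics.snapshot("wrist");cv2.imwrite("pics/w5.png",p)
H,S,V=cv2.split(cv2.cvtColor(p,cv2.COLOR_BGR2HSV))
blu=((H>100)&(H<130)&(S>100)&(V>30)).astype(np.uint8)
n,lab,st,_=cv2.connectedComponentsWithStats(blu)
for i in range(1,n):
    if st[i,4]<300: continue
    v,u=np.nonzero(lab==i);P=pts("wrist",d,v,u,T);z=np.median(P[:,2]);print(st[i],"z",z)
    if st[i,4]>2000:
        Q=onplane("wrist",u,v,.033,T)[:,:2];a=(Q-O)@ex*1000;b=(Q-O)@ey*1000
        print(" x",np.percentile(a,[1,50,99]),"y",np.percentile(b,[1,50,99]),"rect",cv2.minAreaRect((Q*1000).astype(np.float32)))
E
```

```text
clock: 13.15
tool_pos: [0.5215, 0.0662, 0.1282]
clock: 13.57
tool_pos: [0.5016, 0.0801, 0.0879]
t 13.57 pos [0.5016 0.0801 0.0879] yaw -9.7 tilt [-0.001  -0.0014] F [ 0.3  1.1 -0.9] open 0.158 ff 35.0
units [ 0.045 -0.029  1.315] turn z -0.0011
[  148     2   209    87 17543] z 0.03303405532953063
 x [36.89113731 61.08128931 82.94374663] y [-60.13365985  -1.12875397  57.92625645] rect ((519.25, 183.39889526367188), (46.64351272583008, 120.6150894165039), 80.36064910888672)
[ 175  107  154   27 3965] z 0.06391941274047228
 x [ 9.69973688 17.75384985 25.22163027] y [-48.4723756   -1.03827538  46.45566523] rect ((512.1508178710938, 141.3905487060547), (16.042760848999023, 96.97330474853516), 80.36406707763672)
```

View pics/w5.png

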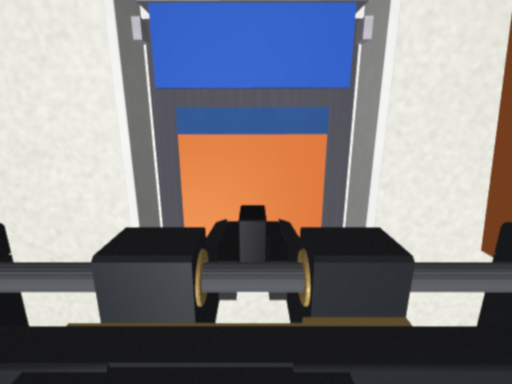

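The plate's band (columns 175–329, centre 252) lines up with the flap (148–357, centre 252.5), and their yaws are equal. I'll lower it to touch the stage.

```bash
python3 -m pendant '[[0.04,0,0.5,0,0,0],[0,0,0.5,0,0,0],[0,0,0.4,0,0,0],[0,0,0.08,0,0,0],[0,0,0,0,0,0]]'|grep -E "pos|force"
python3 -m pendant '[[0,0,0.04,0,0,0],[0,0,0,0,0,0]]'|grep -E "pos|force"
python3 -m pendant '[[0,0,0.04,0,0,0],[0,0,0,0,0,0]]'|grep -E "pos|force"
python3 -m pendant '[[0,0,0.04,0,0,0],[0,0,0,0,0,0]]'|grep -E "pos|force"
python3 -c "from h import *;go([*case(-.044),.05],-9.5)"
```

```text
tool_pos: [0.5021, 0.0826, 0.0508]
contact_force: [0.2, -0.4, -1.5]
finger_force: 35.0
tool_pos: [0.5024, 0.083, 0.0504]
contact_force: [-0.2, -0.4, -0.9]
finger_force: 35.0
tool_pos: [0.5022, 0.0832, 0.0492]
contact_force: [0.4, 0.3, -0.7]
finger_force: 35.0
tool_pos: [0.5022, 0.0833, 0.0481]
contact_force: [0.3, 0.1, 2.2]
finger_force: 35.0
t 14.53 pos [0.5022 0.0833 0.0481] yaw -9.53 tilt [0.0005 0.0002] F [0.3 0.1 2.2] open 0.155 ff 35.0
units [-0.087 -0.034 -0.077] turn z -0.0002
```

```bash
python3 -m pendant '[[0,0,-0.065,0,0,0],[0.1,0,0,0,0,0],[0.16,0,0,0,0,0],[0.16,0,0,0,0,0],[0.1,0,0,0,0,0]]'|grep -E "pos|force"
python3 -m pendant '[[0.16,0,0,0,0,0],[0.16,0,0,0,0,0],[0.16,0,0,0,0,0],[0,0,0,0,0,0]]'|grep -E "pos|force"
python3 -c "from h import *;go([*case(.005),.05],-9.5)"
```

```text
tool_pos: [0.5043, 0.0971, 0.0495]
contact_force: [1.3, -0.0, -1.9]
finger_force: 35.0
tool_pos: [0.5063, 0.1093, 0.0495]
contact_force: [-0.4, 0.9, -1.5]
finger_force: 35.0
t 15.28 pos [0.5063 0.1093 0.0495] yaw -9.44 tilt [0.0003 0.0009] F [-0.4  0.9 -1.5] open 0.152 ff 35.0
units [ 0.82  -0.023 -0.02 ] turn z 0.0003
```

Free of contact and tracking well. I'll finish the slide, then press in small steps.

```bash
python3 -m pendant '[[0.16,0,0,0,0,0],[0.16,0,0,0,0,0],[0.16,0,0,0,0,0],[0.16,0,0,0,0,0],[0.16,0,0,0,0,0]]'|grep -E "pos|force"
python3 -m pendant '[[0,0,0.06,0,0,0],[0,0,0.06,0,0,0],[0,0,0.06,0,0,0],[0,0,0,0,0,0],[0,0,0,0,0,0]]'|grep -E "pos|force"
python3 - <<'E'
from h import *
go([*case(.005),.0455],-9.5)
T=wristT();p,d=optics.snapshot("wrist");cv2.imwrite("pics/w6.png",p);np.save("pics/w6.npy",d);np.save("pics/w6T.npy",T)
H,S,V=cv2.split(cv2.cvtColor(p,cv2.COLOR_BGR2HSV))
blu=((H>100)&(H<130)&(S>100)&(V>30)).astype(np.uint8);blu[:,:60]=0
n,lab,st,_=cv2.connectedComponentsWithStats(blu)
for i in range(1,n):
    if st[i,4]<300: continue
    v,u=np.nonzero(lab==i);P=pts("wrist",d,v,u,T);c=np.linalg.lstsq(np.c_[P[:,:2],np.ones(len(P))],P[:,2],rcond=None)[0];print(st[i],"z",np.median(P[:,2]),"slope along case x",c[:2]@ex)
E
```

```text
tool_pos: [0.5096, 0.1281, 0.0495]
contact_force: [-0.4, 1.0, -1.8]
finger_force: 35.0
tool_pos: [0.5098, 0.1287, 0.0454]
contact_force: [-0.3, 3.6, 4.5]
finger_force: 35.0
t 16.12 pos [0.5098 0.1287 0.0454] yaw -9.49 tilt [0.0007 0.0019] F [-0.3  3.6  4.5] open 0.162 ff 35.0
units [ 0.029 -0.033 -0.004] turn z 0.0001
[  126    86   254    96 23039] z 0.03304797796533815 slope along case x 0.03270506478836922
```

View pics/w6.png

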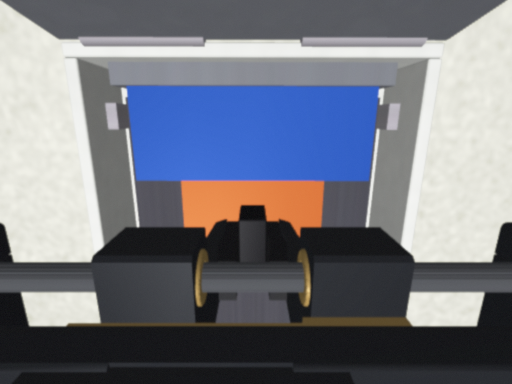

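The blue edge is fully under the flap. The flap is level, and the plate (columns 182–324) and flap (126–380) share centre 253. I'll press to about 10 N.

```bash
python3 -m pendant '[[0,0,0.05,0,0,0],[0,0,0.03,0,0,0],[0,0,0,0,0,0],[0,0,0,0,0,0],[0,0,0,0,0,0]]'|grep -E "pos|force"
python3 -m pendant '[[0,0,0.02,0,0,0],[0,0,0,0,0,0],[0,0,0,0,0,0],[0,0,0,0,0,0]]'|grep -E "pos|force"
python3 -c "from h import *;go([*case(.005),.0435],-9.5);print(r.get_state()['moment'])"
```

```text
tool_pos: [0.5098, 0.1287, 0.0437]
contact_force: [-0.9, 4.4, 8.0]
finger_force: 35.0
tool_pos: [0.5098, 0.1287, 0.0433]
contact_force: [-0.9, 4.8, 8.8]
finger_force: 35.0
t 16.92 pos [0.5098 0.1287 0.0433] yaw -9.49 tilt [0.0009 0.0021] F [-0.9  4.8  8.8] open 0.152 ff 35.0
units [ 0.029 -0.033 -0.008] turn z 0.0
[0.67305248 0.3605953  0.03011584]
```

```bash
python3 -m pendant '[[0,0,0,0,0,0],[0,0,0,0,0,0],[0,0,0,0,0,0],[0,0,0,0,0,0],[0,0,0,0,0,0]]'|grep -E "pos|force"
python3 - <<'E'
from h import *
p,d=optics.snapshot("side");d0=np.load("pics/s2.npy")
for n,(u,v) in dict(lid=(165,115),lid2=(160,130),rack=(273,144),turq=(255,238),dish=(308,215),bottle=(350,200),box=(375,320)).items():
    print(n,d0[v,u]-d[v,u])
go([*case(.005),.0435],-9.5)
E
```

```text
tool_pos: [0.5098, 0.1287, 0.0433]
contact_force: [-0.8, 4.3, 8.6]
finger_force: 35.0
lid -0.0047507286
lid2 -0.003306985
rack -0.0050821304
turq 0.0031975508
dish -0.0005276203
bottle -0.006865382
box -0.000813961
t 17.38 pos [0.5098 0.1288 0.0433] yaw -9.49 tilt [0.0009 0.0021] F [-0.7  3.9  8.8] open 0.152 ff 35.0
units [ 0.028 -0.032 -0.008] turn z 0.0001
```

The force is steady, and everything else is unchanged within depth noise. I'll hand in the job now.

```bash
python3 -c "from plant import r;print(r.finish_job())"
```

```text
the job is handed in; nothing more can be done
None
```

I handed the job in at about 17 s: the lid is open on its stop and the orange plate is tucked about 35 mm under the level flap, still held and pressed at about 10 N, with the stage roughly 5 mm down. I viewed 11 pictures, one over the limit of 10.

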